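# Lock a slowly turning brake drum with its locking pin

## Robot

A 7-joint arm with a two-finger parallel gripper is mounted at the origin on a cart in front of the work surface, level with it; the furniture and walls round the work are solid. World frame = base frame: x ahead of the robot, y to its left, z up, the work surface at z = 0. Lengths are in m, angles in rad, forces in N, time in s.
With the tool pointing down it reaches from about 0.4 to 0.875 m from the base axis. Payload 19.3 kg.
Tool frame: the origin (TCP) lies at the very end of the fingers, on their centre line; the grasp point (between the pads) lies 19 mm behind it; z points along the fingers, y is the line along which they close (so a half turn about z gives the same grasp; the last joint's range is limited). The gripper opens to 85 mm and grips with 20 to 120 N. Pads are 22 mm wide; open, the fingers measure 114 mm over their backs; the gripper's body (76 mm by 85 mm) begins 54 mm behind the grasp point. The pads swing forward as they close: fully open they stand 13 mm farther back than shut.
Start: joints at [-1.171, 0.521, -0.036, 1.599, 0.021, 1.021, -0.113], TCP at [0.283, 0.557, 0.231] pointing down, gripper open.
Joint ranges: [-2.91, 2.91], [-0.3, 2.13], [-1.5, 1.42], [0.17, 2.43], [-1.26, 4.41], [0.16, 1.93], [-2.52, 2.52]. Speed limits (rad/s): [1.89, 1.89, 2.39, 2.39, 3.01, 3.01, 3.01].

## Interface

Orientations are given as a rotation vector (axis times angle).
In Python, from workcell import bot, cams gives the robot as it stands.
- The arm moves only by the tool carry_out, never from a script. Its argument "moves" is a list of rows, each a list of 3 entries, a list of its own where there are three numbers: the opening, from 0 (shut) to 1 (fully open), then the shift along the tool's x, y, z in m, then the turn about the tool's z in degrees. In form: [[hand, [dx, dy, dz], twist], ...]. A call has 1 to 10 rows; each row shifts and turns the commanded pose from where the row before left it, along the tool's axes as they then stand; what a row does not reach is not made up. A row lasts 1/10 s, in which the tool goes at most 50 mm and 8.59 degrees, less where a joint would pass 70% of its speed; a pose out of reach is approached as far as the arm can. A call is refused whole if a number of a shift passes 0.05 or a number of a turn 8.59, either way. A call with a gripper value outside its range is refused whole. The fingers move at their own pace and stop on an object; "grip_force" is the grip in N (left out, the last holds). Time passes only in rows, so rows that do not move let the fingers close. It gives the time, the measured TCP pose, the force, the opening and the grip force at its end, in the units of the state.
- bot.get_obs(): the state, without advancing time (a new reading comes with each control period).
- cams.camera(name): name is "scene" or "side" or "wrist"; returns a dict with "img" (420x560x3 uint8, red, green, blue), "range_z" (420x560 float32, m along the optical axis (not along the pixel's ray), 0 where there is no reading), "camera_matrix" (3x3 intrinsics, pixels), "view" (4x4, takes a point from world to camera coordinates). Camera axes: x right, y up, looking along -z (the intrinsics and any distortion apply to the point x, -y, -z); pixel columns grow to the right and rows downward; lengths in m; the calibration is good to about 2 mm. A picture is of the moment at which its call begins.
- bot.sign_off(): hands the job in; it is judged then, once.
The state is a dict: "time": time; "q": joint angles; "dq": joint speeds; "joint_efforts": joint torques, N m; "tcp_pos": TCP position; "orientation": TCP orientation; "force": force on the tool from outside, world axes, zero at the start; "ft_torque": the same for the moment, N m; "finger_gap": finger opening in m; "grasp_force": force on a finger pad.
Only numpy, scipy, OpenCV 4.12 (cv2) and the standard library are available. Lean on these libraries where they do the work, as an engineer would, in place of code of your own. Each camera call takes 0.05 s, during which the arm holds its last target. There are 200 camera calls.

## Task

The brake drum on the hub stand is still being turned by its drive; lock it so that the castle nut can be torqued. Lift the locking pin out of its rest, put its nose down through the slot of the guide arm and rub it lightly on the drum's face until the drum has slowed to a crawl, then let the pin find the drum's hole as it comes under the slot, press it fully home until its collar lies on the guide arm, and let go. Brake with the pin only, never press hard or let the drum slam against the pin (25 N at most between pin and drum), and leave the other things on the table where they are.

Things in the scene. Friction and masses are not known exactly. Their poses are not given: they have to be found in the camera images.
- pin: locking pin of steel, 0.16 kg, 82 mm long, upright in its rest. From below: nose with a 10 mm pilot, 2 mm long, then tapering to 14 mm over 3 mm, straight shank of 14 mm, collar (26 mm diameter, 4 mm thick) with its underside 34 mm above the nose's end, grip of 20 mm diameter from 38 to 82 mm. Origin: centre of the nose's end; z: along the pin to the grip
- pin_nose (a point): centre of the nose's end (the lower end) of the pin
- pin_shoulder (a point): on the pin's axis at the underside of its collar, 34 mm above the nose; it lies on the guide's top when the pin is fully home
- pin_grip (a point): on the pin's axis, 63 mm above the nose: the middle of the part of the grip to take hold of (from above, 19 mm below the top)
- pin_rest: wooden block, 60 x 84 x 42 mm, fixed to the table, with one 15.5 mm hole in which the pin stands with its collar on the block's top. Origin: centre of the underside. (A bench grinder on a pedestal stands close at the robot's left shoulder, at about x 0.06, y 0.17, up to 0.25 m above the table top: an arm with a wide shoulder may have to lean the hand to its right to keep clear of it)
- stand: hub stand fixed to the table: grey base, gear case, drive, and a steel post with the guide arm over the drum's edge. Origin: on the drum's upright axis at table height; x: from the slot towards the drum's axis
- slot (a point): centre of the slot in the guide arm, at the arm's top (121 mm above the table). The slot goes through the 16 mm arm, is 16 mm wide and 22 mm long, its length pointing at the drum's axis 80 mm away. The drum's face is 5 mm below the arm: the pin's nose meets it 21 mm below this point, the collar then being 13 mm above the arm
- drum: brake drum of dark cast iron, 5 kg, 210 mm diameter, face up; the flat face is 100 mm above the table, 8 mm thick, hollow below. Four wheel studs (22 mm tall, 47 mm from the axis) and a hub with a castle nut stand on it. Origin: on the axis at table height
- drum_hole (a point): centre of the drum's adjuster hole (19 mm diameter, through the face, by far the largest hole in it), 80 mm from the axis, at the level of the face. It comes round under the slot once a turn
- spindle (a joint): angle of the drum, rad, counter-clockwise from above, growing without limit; at pi plus whole turns the hole is under the slot. The drive turns it that way all the time through a slipping clutch, free at about 1.8 rad/s; 3 to 5 N of the pin's nose on the face stop it, half of that halves the speed; let go, it is back at full speed in about a second. The clutch still pulls when locked
- nut_0: bystander: castle nut, 25 mm; leave it where it lies
- nut_1: bystander: castle nut, 25 mm; leave it where it lies
- nut_2: bystander: castle nut, 25 mm, near the stand; leave it where it lies
- nut_3: bystander: castle nut, 25 mm; leave it where it lies
- brown_strip: bystander: small brown strip, 64 mm long; leave it where it lies
- sleeve_a: bystander: black rubber sleeve, 88 mm long; leave it where it lies
- plug_gauge: bystander: two-ended plug gauge, 135 mm long; leave it where it lies

How it is judged:
By the outcome, as a careful person would: the job done as asked, in the order asked, and still so for the second after the job is handed in, with the robot touching nothing.
It also fails if it takes over 72 s, if anything falls off the work surface, if the arm or the gripper's body presses on something with over 40 N, if the wrist force passes 120 N, or if a joint passes its speed limit or range.

## Working session

There is one attempt and no reset: what is moved stays moved. The work goes in short steps, Python scripts to look and compute and a tool call to move; the robot and the scene stay as the last step left them, time stands still between calls to the robot, and variables do not carry over. Pictures are saved under pics/ and viewed, at most 10 in all, crops included, and the job is handed in when it is done.

Besides the shell and the picture viewer there is one more tool, called by a JSON object that holds its "fn" and its "kwargs". carry_out: Moves the arm, as the interface text tells. Its arguments: {"type":"object","properties":{"moves":{"type":"array","items":{"type":"array"}},"grip_force":{"type":"number"}},"required":["moves"]}

```bash
mkdir -p pics; ls
cat > h.py <<'E'
import numpy as np, cv2
from workcell import bot, cams
from scipy.spatial.transform import Rotation as R
def get(n):
    c=cams.camera(n); return c
def world(c,u,v,d=None):
    K=c["camera_matrix"]; V=np.linalg.inv(c["view"])
    u=np.asarray(u,float);v=np.asarray(v,float)
    if d is None: d=c["range_z"][v.astype(int),u.astype(int)]
    p=np.stack([(u-K[0,2])/K[0,0]*d,-(v-K[1,2])/K[1,1]*d,-d],-1)
    return p@V[:3,:3].T+V[:3,3]
def plane(c,u,v,z):
    a=world(c,u,v,np.ones_like(np.asarray(u,float))); o=np.linalg.inv(c["view"])[:3,3]
    r=a-o; return o+r*((z-o[2])/r[...,2])[...,None]
E
python3 - <<'E'
from h import *
o=bot.get_obs(); print(o)
ims=[]
for n in("scene","side"):
    c=get(n); np.savez(n+"0.npz",**c); cv2.imwrite(f"pics/{n}0.png",c["img"][:,:,::-1]); print(n,np.linalg.inv(c["view"]).round(3),c["camera_matrix"])
E
```

```text
pics
{'time': 0.0, 'q': array([-1.17123295,  0.5219761 , -0.0362944 ,  1.59998384,  0.02117684,
        1.02110205, -0.11278948]), 'dq': array([-0.00039568, -0.00121299, -0.00144181, -0.00012669, -0.00130285,
        0.00043254,  0.00109537]), 'joint_efforts': array([-6.76817835e-04, -9.27104759e+01,  1.97895348e+00, -3.69936526e+01,
        1.76397135e-02,  8.20394838e-03, -4.08346602e-05]), 'tcp_pos': array([0.28281858, 0.55698532, 0.23075838]), 'orientation': array([-7.31156357e-01, -3.05514000e+00,  1.68086953e-03]), 'force': array([0.49428854, 0.15374159, 0.36963215]), 'ft_torque': array([ 0.00196296, -0.00187454, -0.06506721]), 'grasp_force': 0.0, 'finger_gap': 0.08556835771682494}
scene [[ 0.883  0.315 -0.349  0.198]
 [-0.47   0.609 -0.639 -0.817]
 [ 0.011  0.728  0.686  0.69 ]
 [ 0.     0.     0.     1.   ]] [[427.15745787   0.         282.82208274]
 [  0.         427.15745787 213.88590109]
 [  0.           0.           1.        ]]
side [[ 0.944  0.194 -0.268  0.199]
 [-0.33   0.593 -0.734 -1.084]
 [ 0.017  0.781  0.624  0.764]
 [ 0.     0.     0.     1.   ]] [[521.4775483    0.         284.20837467]
 [  0.         521.4775483  204.82822766]
 [  0.           0.           1.        ]]
```

View pics/scene0.png

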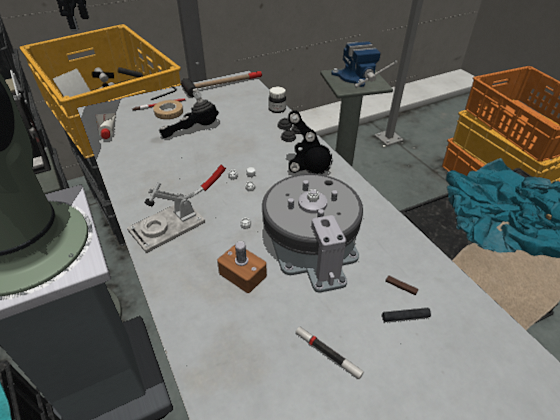

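View pics/side0.png

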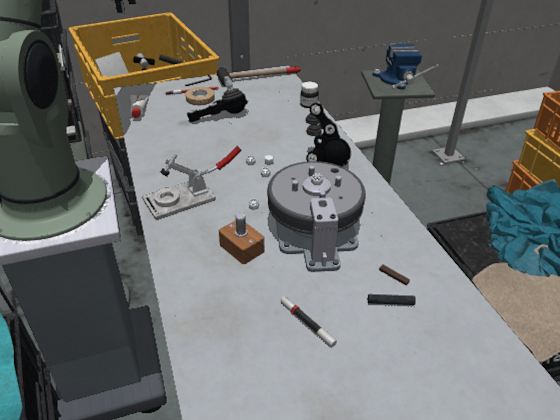

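The scene view shows the pin in its wooden block at about (241,250). The drum is centred at about (312,197), with the guide arm at about (328,228) on the near side. Next I'll measure these.

Run:
```python
from h import *
C={n:dict(np.load(n+"0.npz")) for n in("scene","side")}
for n,c in C.items():
    H,W=c["range_z"].shape; vv,uu=np.mgrid[:H,:W]; P=world(c,uu,vv); ok=c["range_z"]>0
    X,Y,Z=P[...,0],P[...,1],P[...,2]
    hsv=cv2.cvtColor(c["img"],cv2.COLOR_RGB2HSV)
    near=ok&(X>.3)&(X<.95)&(Y>-.5)&(Y<.2)
    print(n,"table z",np.median(Z[near&(abs(Z)<.015)]))
    w=near&(hsv[...,0]<15)&(hsv[...,1]>120)&(abs(Z-.042)<.006)
    ww=cv2.connectedComponentsWithStats(w.astype(np.uint8))
    i=1+ww[2][1:,4].argmax(); m=ww[1]==i
    print("wood",m.sum(),P[m].mean(0),Z[m].min(),Z[m].max(), cv2.minAreaRect((P[m][:,:2]*1000).astype(np.float32)))
    cx,cy=P[m].mean(0)[:2]
    g=near&(np.hypot(X-cx,Y-cy)<.03)&(Z>.05)
    print("grip",g.sum(),P[g].mean(0),Z[g].max()); t=g&(Z>Z[g].max()-.004); print("gtop",t.sum(),P[t].mean(0), "px",uu[t].mean(),vv[t].mean())
    d=near&(abs(Z-.1)<.004); dd=cv2.connectedComponentsWithStats(d.astype(np.uint8)); i=1+dd[2][1:,4].argmax(); m=dd[1]==i
    Q=(P[m][:,:2]*1000).astype(np.float32); h=cv2.convexHull(Q); print("drum",m.sum(),np.median(Z[m]),cv2.minEnclosingCircle(Q),cv2.fitEllipse(h))
    a=near&(abs(Z-.121)<.005)&(np.hypot(X-cx,Y-cy)>.06); aa=cv2.connectedComponentsWithStats(a.astype(np.uint8))
    for i in range(1,aa[0]):
        if aa[2][i,4]>15: m=aa[1]==i; print("arm",m.sum(),P[m].mean(0),uu[m].mean(),vv[m].mean(),cv2.minAreaRect((P[m][:,:2]*1000).astype(np.float32)))
s=C["scene"]["img"][165:300,205:375]; t=C["side"]["img"][155:280,205:375]
a=cv2.resize(s,None,fx=4.6,fy=4.4,interpolation=2)[:, :,::-1]
cv2.imwrite("pics/crop_s.png",cv2.resize(s,(765,595),interpolation=2)[:,:,::-1]);
```

```text
scene table z 0.00034270190028073966
wood 737 [ 0.38732037 -0.30439091  0.04187875] 0.03608015280495602 0.04627030282982958 ((389.5524597167969, -296.3539733886719), (59.416343688964844, 81.81074523925781), 23.380037307739258)
grip 201 [ 0.38843168 -0.29922363  0.07647535] 0.09203909992155335
gtop 64 [ 0.38980007 -0.29533994  0.09023004] px 239.53125 244.453125
drum 4049 0.10038888285122904 ((564.5994262695312, -267.3173522949219), 105.77847290039062) ((565.00146484375, -268.2693786621094), (206.7244415283203, 209.7425537109375), 147.4344024658203)
arm 52 [ 0.67823991 -0.01690267  0.12093248] 299.5576923076923 124.07692307692308 ((676.6865844726562, -14.434670448303223), (9.274384498596191, 37.82707214355469), 60.486793518066406)
arm 28 [ 0.57491122 -0.22275689  0.12067049] 305.2857142857143 182.32142857142858 ((575.9669189453125, -222.33004760742188), (12.282830238342285, 9.41502571105957), 21.133310317993164)
arm 27 [ 0.61051782 -0.27774748  0.12058309] 333.7037037037037 192.37037037037038 ((610.8095092773438, -277.13946533203125), (11.268033981323242, 10.44869613647461), 64.000396
[... 1797 characters left out ...]
5416259766)
arm 40 [ 0.56510219 -0.27465128  0.12091533] 316.4 181.6 ((564.5962524414062, -273.0802001953125), (12.119741439819336, 24.103046417236328), 55.209861755371094)
arm 27 [ 0.52125651 -0.26425516  0.12099053] 295.0740740740741 182.59259259259258 ((521.4164428710938, -263.3987121582031), (9.075308799743652, 12.24384880065918), 2.179722547531128)
arm 32 [ 0.56119846 -0.31727545  0.12138829] 322.5 193.5 ((561.2566528320312, -316.8707580566406), (13.579362869262695, 10.250829696655273), 46.88282012939453)
arm 536 [ 0.54324722 -0.36761561  0.12147082] 323.93470149253733 210.18097014925374 ((544.6586303710938, -364.0238037109375), (78.21947479248047, 46.39789581298828), 76.40800476074219)
```

View pics/crop_s.png

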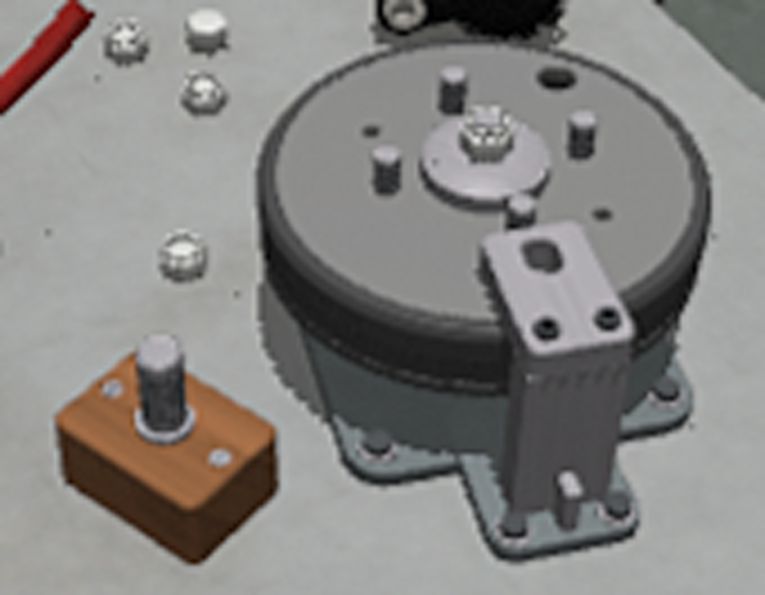

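```bash
cat >> h.py <<'E'
def rows(tgt,ang=None,n=10,dz=None):
    "straight move from present pose to tgt with total tool twist ang deg in n rows: tool frame rows"
    o=bot.get_obs(); Rm=R.from_rotvec(o["orientation"]); d=(np.array(tgt)-o["tcp_pos"])/n; a=(ang or 0)/n
    print("from",o["tcp_pos"].round(4),"yaw_y",np.degrees(np.arctan2(*Rm.as_matrix()[[1,0],1])).round(2), "tilt",np.degrees(np.arccos(-Rm.as_matrix()[2,2])).round(2))
    for i in range(n):
        print((Rm.inv().apply(d)).round(4).tolist(),round(a,2)); Rm=Rm*R.from_rotvec([0,0,np.radians(a)])
E
python3 - <<'E'
from h import *
for n,(u0,v0) in(("scene",(326,223)),("side",None or (0,0))):
    c=dict(np.load(n+"0.npz")); g=cv2.cvtColor(c["img"],cv2.COLOR_RGB2GRAY)
    if n=="side":
        q=np.array([.548,-.345,.121,1]); p=c["view"]@q; K=c["camera_matrix"]; u0=int(K[0,0]*p[0]/-p[2]+K[0,2]); v0=int(K[1,1]*p[1]/p[2]+K[1,2]); print(u0,v0)
    w=g[v0-8:v0+9,u0-9:u0+10]; print(w)
    m=(w<105).astype(np.uint8); l=cv2.connectedComponentsWithStats(m)
    for i in range(1,l[0]): 
        cen=l[3][i]+[u0-9,v0-8]; print(l[2][i],cen,plane(c,cen[0],cen[1],.121))
rows([.55,.15,.231],76.5,12)
E
```

```text
[[ 89  46  46  40  48  38  66 128 139 143 148 150 155 163 163 159 145 139
  140]
 [ 76  24  26  57  82  95 137 160 163 166 171 172 174 177 176 174 166 154
  143]
 [123 139 152 154 158 165 181 180 176 177 179 179 178 177 174 175 175 157
  142]
 [168 180 185 182 181 178 177 176 169 173 180 181 177 177 176 173 174 168
  143]
 [177 178 179 178 157 139 121 116 111 120 143 172 179 177 176 175 174 175
  152]
 [175 176 180 160 107  84  68  61  60  66  82 120 171 181 177 175 174 175
  168]
 [174 176 181 146  83  62  67  72  71  69  58  60 153 181 178 176 174 174
  175]
 [174 175 180 162  96  61  73  77  76  73  64  45 109 171 179 177 175 175
  175]
 [175 175 178 181 123  72  72  77  77  74  64  49  81 155 179 176 176 175
  175]
 [174 174 176 183 141  81  68  73  75  71  63  49  55 146 177 177 176 175
  175]
 [172 175 174 179 171 121  72  64  67  68  59  46  67 155 180 179 175 175
  175]
 [173 174 175 175 182 169 150 134 126  84  72  86 137 173 179 177 176 176
  175]
 [173 173 174 174 176 181 179 174 168 154 155 162 172 174 174 177 177 175
  175]
 [175 175 174 174 174 176 177 177 174 176 180 1
[... 1737 characters left out ...]
182
  180]
 [103 172 180 179 180 180 180 181 181 179 177 177 181 181 176 179 181 183
  180]]
[ 0  0 14  4 36] [319.41666667 195.25      ] [ 0.55320609 -0.32029182  0.121     ]
[ 7  7  8  6 40] [322.275 203.3  ] [ 0.54862522 -0.34640682  0.121     ]
[ 0 16  1  1  1] [312. 210.] [ 0.5213705 -0.3596816  0.121    ]
from [0.2828 0.557  0.2308] yaw_y 63.08 tilt 0.06
[-0.0352, -0.0202, 0.0] 6.38
[-0.0372, -0.0161, 0.0] 6.38
[-0.0388, -0.0119, 0.0] 6.38
[-0.0399, -0.0075, 0.0] 6.38
[-0.0405, -0.003, 0.0] 6.38
[-0.0405, 0.0015, 0.0] 6.38
[-0.0401, 0.006, 0.0] 6.38
[-0.0392, 0.0104, 0.0] 6.38
[-0.0378, 0.0147, 0.0] 6.38
[-0.036, 0.0188, 0.0] 6.38
[-0.0337, 0.0227, 0.0] 6.38
[-0.0309, 0.0263, 0.0] 6.38
```

{"fn": "carry_out", "kwargs": {"moves": [[1,[-0.035,-0.02,0],6.4],[1,[-0.037,-0.016,0],6.4],[1,[-0.039,-0.012,0],6.4],[1,[-0.04,-0.0075,0],6.4],[1,[-0.04,-0.003,0],6.4],[1,[-0.04,0.0015,0],6.4],[1,[-0.04,0.006,0],6.4],[1,[-0.039,0.01,0],6.4],[1,[-0.038,0.015,0],6.4],[1,[-0.036,0.019,0],6.4]]}}

```text
time: 1.1
tcp_pos: [0.5051, 0.2173, 0.2312]
orientation: [-2.244, -2.199, 0.0]
force: [0.1, 1.2, 0.5]
finger_gap: 0.0854
grasp_force: 0.0
```

Run:
```python
from h import *
o=bot.get_obs();print(o["q"].round(2),o["force"].round(1))
rows([.47,-.05,.231],13.0,8)
```

```text
[-0.74  0.42  0.31  1.81 -0.15  0.93 -0.39] [0.1 1.2 0.5]
from [0.5051 0.2173 0.2312] yaw_y -1.17 tilt 0.01
[-0.0335, -0.0037, 0.0] 1.62
[-0.0336, -0.0028, 0.0] 1.62
[-0.0337, -0.0018, 0.0] 1.62
[-0.0337, -0.0008, 0.0] 1.62
[-0.0337, 0.0001, 0.0] 1.62
[-0.0337, 0.0011, 0.0] 1.62
[-0.0336, 0.002, 0.0] 1.62
[-0.0336, 0.003, 0.0] 1.62
```

{"fn": "carry_out", "kwargs": {"moves": [[1,[-0.0335,-0.0037,0],1.5],[1,[-0.0336,-0.0028,0],1.5],[1,[-0.0337,-0.0018,0],1.5],[1,[-0.0337,-0.0008,0],1.5],[1,[-0.0337,0,0],1.5],[1,[-0.0337,0.001,0],1.5],[1,[-0.0337,0.002,0],1.5],[1,[-0.0337,0.003,0],1.5]]}}

```text
time: 1.9
tcp_pos: [0.472, -0.0504, 0.2313]
orientation: [-2.458, -1.956, 0.0]
force: [1.5, 0.1, 0.1]
finger_gap: 0.0853
grasp_force: 0.0
```

Run:
```python
from h import *
o=bot.get_obs();print(o["q"].round(2),o["force"].round(1))
rows([.391,-.297,.200],0,8)
c=get("side"); cv2.imwrite("pics/side1.png",c["img"][:,:,::-1])
```

```text
[-0.37  0.31  0.44  2.   -0.17  0.87 -0.07] [1.5 0.1 0.1]
from [ 0.472  -0.0504  0.2313] yaw_y -12.97 tilt 0.01
[-0.0323, -0.0029, 0.0039] 0.0
[-0.0323, -0.0029, 0.0039] 0.0
[-0.0323, -0.0029, 0.0039] 0.0
[-0.0323, -0.0029, 0.0039] 0.0
[-0.0323, -0.0029, 0.0039] 0.0
[-0.0323, -0.0029, 0.0039] 0.0
[-0.0323, -0.0029, 0.0039] 0.0
[-0.0323, -0.0029, 0.0039] 0.0
```

View pics/side1.png

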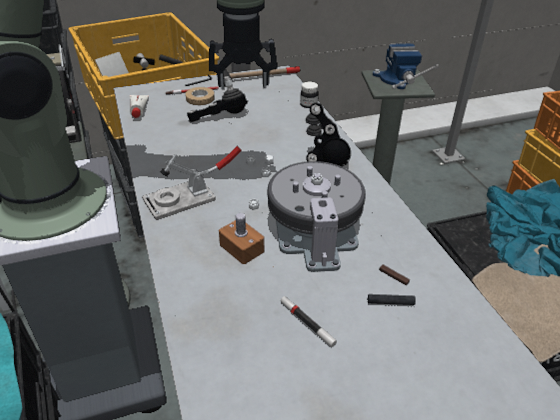

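{"fn": "carry_out", "kwargs": {"moves": [[1,[-0.0323,-0.003,0.004],0],[1,[-0.0323,-0.003,0.004],0],[1,[-0.0323,-0.003,0.004],0],[1,[-0.0323,-0.003,0.004],0],[1,[-0.0323,-0.003,0.004],0],[1,[-0.0323,-0.003,0.004],0],[1,[-0.0323,-0.002,0.004],0],[1,[-0.0323,-0.003,0.004],0],[1,[0,0,0],0],[1,[0,0,0],0]]}}

```text
time: 2.95
tcp_pos: [0.3918, -0.2961, 0.199]
orientation: [-2.458, -1.955, 0.001]
force: [0.4, 2.2, 0.0]
finger_gap: 0.0854
grasp_force: 0.0
```

Run:
```python
from h import *
o=bot.get_obs();print(o["q"].round(2),o["force"].round(1),o["tcp_pos"])
c=get("wrist"); np.savez("wrist1.npz",**c); cv2.imwrite("pics/wrist1.png",c["img"][:,:,::-1])
print(np.linalg.inv(c["view"]).round(3))
H,W=c["range_z"].shape; vv,uu=np.mgrid[:H,:W]; P=world(c,uu,vv); X,Y,Z=np.moveaxis(P,-1,0); ok=c["range_z"]>0
t=ok&(np.hypot(X-.391,Y+.297)<.025)&(abs(Z-.090)<.006); print(t.sum(),P[t].mean(0) if t.any() else 0, cv2.minEnclosingCircle((P[t][:,:2]*1000).astype(np.float32)) if t.any() else 0)
t=ok&(np.hypot(X-.391,Y+.297)<.025)&(abs(Z-.046)<.0025);print(t.sum(),cv2.minEnclosingCircle((P[t][:,:2]*1000).astype(np.float32)) if t.any() else 0)
t=ok&(np.hypot(X-.391,Y+.297)<.06)&(abs(Z-.042)<.003);print(t.sum(),cv2.minAreaRect((P[t][:,:2]*1000).astype(np.float32)) if t.any() else 0)
t=ok&(np.hypot(X-.548,Y+.346)<.07)&(abs(Z-.121)<.003);print(t.sum(),P[t].mean(0) if t.any() else 0)
```

```text
[ 0.15  0.39  0.48  2.   -0.25  0.81  0.55] [0.4 2.2 0. ] [ 0.39183099 -0.2960775   0.1990438 ]
[[ 0.974  0.216  0.063  0.407]
 [-0.225  0.938  0.266 -0.228]
 [-0.002 -0.273  0.962  0.341]
 [ 0.     0.     0.     1.   ]]
561 [ 0.39042391 -0.2927578   0.08920566] ((390.14263916015625, -293.68304443359375), 10.150012969970703)
204 ((388.1866455078125, -295.52227783203125), 22.89320182800293)
5369 ((390.00811767578125, -293.6208801269531), (60.18537521362305, 84.07913208007812), 23.719608306884766)
5718 [ 0.54116728 -0.35814578  0.12045647]
```

View pics/wrist1.png

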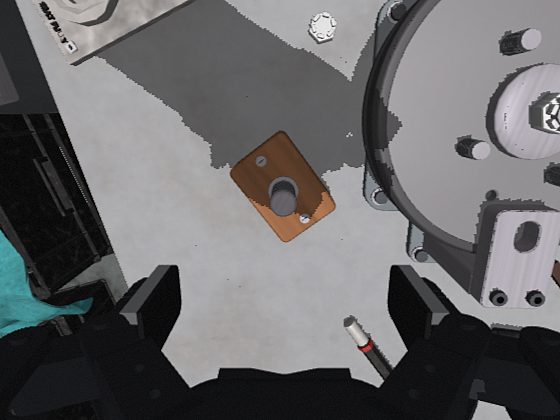

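The wrist view shows the pin top at about (283,190) and the slot at about (525,236). I'll measure the slot here before grasping.

```bash
cat >> h.py <<'E'
def slot(c,guess,zt=.121):
    H,W=c["range_z"].shape; vv,uu=np.mgrid[:H,:W]; P=plane(c,uu,vv,zt); g=cv2.cvtColor(c["img"],cv2.COLOR_RGB2GRAY)
    near=np.hypot(P[...,0]-guess[0],P[...,1]-guess[1])<.0185
    th,_=cv2.threshold(g[near].reshape(-1,1),0,255,cv2.THRESH_OTSU)
    W=world(c,uu,vv); hole=near&((g<th))
    l=cv2.connectedComponentsWithStats(hole.astype(np.uint8)); i=1+l[2][1:,4].argmax(); m=l[1]==i
    r=cv2.minAreaRect((P[m][:,:2]*1e4).astype(np.float32)); print("slot th",th,m.sum(),"px",uu[m].mean(),vv[m].mean(),np.array(r[0])/1e4,np.array(r[1])/10,r[2],"mean",P[m].mean(0))
    # depth-based too
    z=near&(W[...,2]<zt-.003)&(c["range_z"]>0)
    if z.any(): print("depth hole",z.sum(),P[z].mean(0), np.array(cv2.minAreaRect((P[z][:,:2]*1e3).astype(np.float32))[1]))
E
python3 - <<'E'
from h import *
c=dict(np.load("wrist1.npz"))
slot(c,(.549,-.343))
rows([.3905,-.2945,.053],0,5)
E
```

```text
slot th 121.0 633 px 526.4849921011058 236.24012638230647 [ 0.5465252  -0.34366692] [21.84033508 16.50223999] 87.58526611328125 mean [ 0.54651788 -0.3437405   0.121     ]
depth hole 577 [ 0.54569673 -0.34244376  0.121     ] [29.81560707 15.01267624]
from [ 0.3923 -0.2954  0.1992] yaw_y -12.92 tilt 0.03
[0.0001, -0.0004, 0.0292] 0.0
[0.0001, -0.0004, 0.0292] 0.0
[0.0001, -0.0004, 0.0292] 0.0
[0.0001, -0.0004, 0.0292] 0.0
[0.0001, -0.0004, 0.0292] 0.0
```

{"fn": "carry_out", "kwargs": {"moves": [[1,[0,-0.0004,0.03],0],[1,[0,-0.0004,0.03],0],[1,[0,-0.0004,0.03],0],[1,[0,-0.0004,0.03],0],[1,[0,0,0.026],0],[1,[0,0,0],0],[1,[0,0,0],0]], "grip_force": 60}}

```text
time: 3.7
tcp_pos: [0.391, -0.295, 0.0538]
orientation: [-2.456, -1.958, 0.0]
force: [-0.7, -0.5, -0.2]
finger_gap: 0.0853
grasp_force: 0.0
```

{"fn": "carry_out", "kwargs": {"moves": [[0.2,[0,0,0],0],[0.2,[0,0,0],0],[0.2,[0,0,0],0],[0.2,[0,0,0],0],[0,[0,0,0],0],[0,[0,0,0],0],[0,[0,0,0],0],[0,[0,0,0],0]]}}

```text
time: 4.5
tcp_pos: [0.3909, -0.2956, 0.0538]
orientation: [2.457, 1.957, 0.001]
force: [0.7, 2.0, 11.0]
finger_gap: 0.0186
grasp_force: 58.2
```

Run:
```python
from h import *
o=bot.get_obs();print(o["q"].round(2),o["force"].round(1),o["tcp_pos"],o["finger_gap"],o["grasp_force"])
rows([.3905,-.2945,.19],0,5)
```

```text
[ 0.29  0.63  0.32  2.09 -0.42  0.48  0.7 ] [ 0.7  2.  11. ] [ 0.3909035  -0.29558306  0.05376824] 0.01857577962929061 58.19519854383543
from [ 0.3909 -0.2956  0.0538] yaw_y -12.92 tilt 0.04
[0.0002, -0.0001, -0.0272] 0.0
[0.0002, -0.0001, -0.0272] 0.0
[0.0002, -0.0001, -0.0272] 0.0
[0.0002, -0.0001, -0.0272] 0.0
[0.0002, -0.0001, -0.0272] 0.0
```

{"fn": "carry_out", "kwargs": {"moves": [[0,[0,0,-0.005],0],[0,[0,0,-0.01],0],[0,[0,0,-0.02],0],[0,[0,0,-0.03],0],[0,[0,0,-0.03],0],[0,[0,0,-0.03],0],[0,[0,0,-0.03],0],[0,[0,0,0],0],[0,[0,0,0],0],[0,[0,0,0],0]]}}

```text
time: 5.5
tcp_pos: [0.3903, -0.2951, 0.2077]
orientation: [-2.456, -1.957, 0.001]
force: [-0.3, -0.1, -1.1]
finger_gap: 0.0182
grasp_force: 59.1
```

Run:
```python
from h import *
o=bot.get_obs();print(o["q"].round(2),o["force"].round(1),o["tcp_pos"],o["finger_gap"],o["grasp_force"])
c=get("side"); np.savez("side2.npz",**c)
p=c["view"]@np.r_[o["tcp_pos"],1]; K=c["camera_matrix"]; u=K[0,0]*p[0]/-p[2]+K[0,2]; v=K[1,1]*p[1]/p[2]+K[1,2]; print(u,v)
u,v=int(u),int(v)
im=c["img"][v-50:v+50,u-60:u+60]; cv2.imwrite("pics/side2.png",cv2.resize(im,(720,600),interpolation=2)[:,:,::-1])
rows([.5482,-.3453,.2085],0,6)
```

```text
[ 0.13  0.38  0.51  1.99 -0.24  0.83  0.55] [-0.3 -0.1 -1.1] [ 0.39025646 -0.29514881  0.20773176] 0.018204446664181157 59.05898736091331
236.6109406403907 167.1902394218281
from [ 0.3902 -0.2952  0.2076] yaw_y -12.92 tilt 0.09
[-0.0022, 0.0275, -0.0002] 0.0
[-0.0022, 0.0275, -0.0002] 0.0
[-0.0022, 0.0275, -0.0002] 0.0
[-0.0022, 0.0275, -0.0002] 0.0
[-0.0022, 0.0275, -0.0002] 0.0
[-0.0022, 0.0275, -0.0002] 0.0
```

View pics/side2.png

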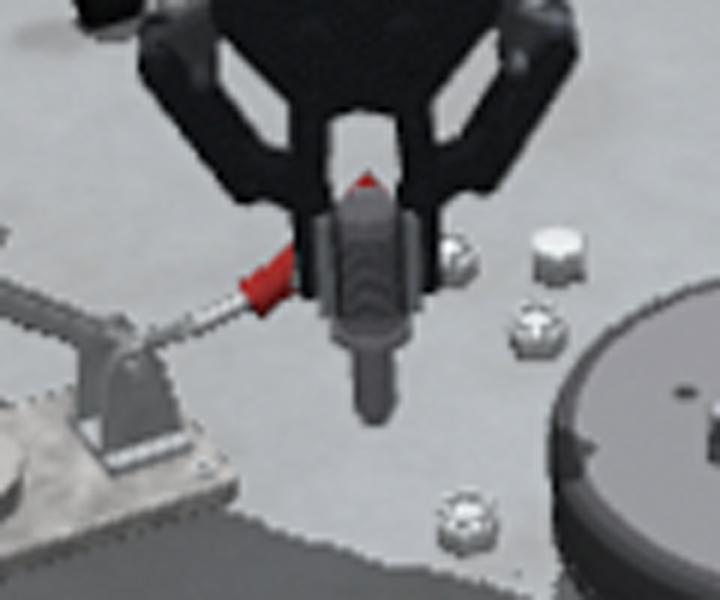

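The crop shows the pin held upright in the fingers, with its nose at about crop (375,415). Now I'll go to the slot.

{"fn": "carry_out", "kwargs": {"moves": [[0,[-0.0022,0.0275,0],0],[0,[-0.0022,0.0275,0],0],[0,[-0.0022,0.0275,0],0],[0,[-0.0022,0.0275,0],0],[0,[-0.0022,0.0275,0.01],0],[0,[-0.0022,0.0267,0.01],0],[0,[0,0,0.006],0],[0,[0,0,0],0],[0,[0,0,0],0],[0,[0,0,0],0]]}}

```text
time: 6.55
tcp_pos: [0.5472, -0.3452, 0.1827]
orientation: [2.458, 1.957, 0.0]
force: [0.3, -0.1, -0.7]
finger_gap: 0.0185
grasp_force: 59.2
```

Run:
```python
from h import *
o=bot.get_obs();print(o["q"].round(2),o["force"].round(1),o["tcp_pos"])
ims=[]
for n in("scene","side"):
    c=get(n); np.savez(n+"3.npz",**c); K=c["camera_matrix"]
    p=c["view"]@np.r_[.548,-.345,.13,1]; u=int(K[0,0]*p[0]/-p[2]+K[0,2]); v=int(K[1,1]*p[1]/p[2]+K[1,2]); print(n,u-25,v-40)
    ims.append(cv2.resize(c["img"][v-40:v+35,u-25:u+25],(400,600),interpolation=2)[:,:,::-1])
cv2.imwrite("pics/hover.png",np.hstack(ims))
```

```text
[ 0.18  0.65  0.45  1.6  -0.33  0.96  0.52] [ 0.3 -0.1 -0.7] [ 0.54722598 -0.34520677  0.18268225]
scene 300 178
side 296 159
```

View pics/hover.png

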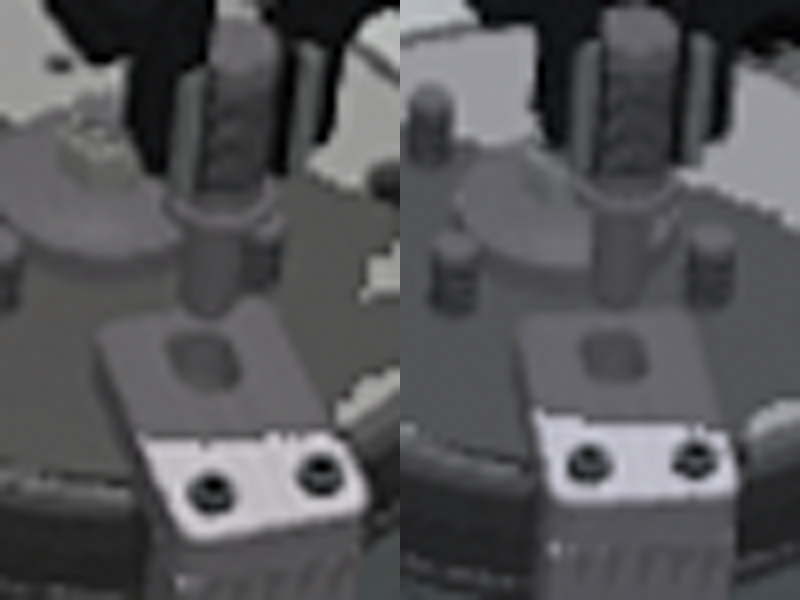

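Hover view: the nose is at about scene (325.4,215.3) and side (323.1,195.5). The slot is at scene (325.5,223) and side (322.6,203.6).

Run:
```python
from h import *
for n,a,s in(("scene",(325.4,215.3),(325.4,223)),("side",(323.1,195.5),(322.5,203.5))):
    c=dict(np.load(n+"3.npz"))
    for z in(.134,.137,.140): print(n,z,plane(c,*a,z).round(4),"slot",plane(c,*s,.121).round(4))
    K=c["camera_matrix"];
    for q in([.5472,-.3452,.137],):
        p=c["view"]@np.r_[q,1]; print(K[0,0]*p[0]/-p[2]+K[0,2],K[1,1]*p[1]/p[2]+K[1,2])
c=get("wrist"); slot(c,(.5475,-.345)); cv2.imwrite("pics/wrist3.png",c["img"][:,:,::-1])
```

```text
scene 0.134 [ 0.5502 -0.3397  0.134 ] slot [ 0.547  -0.3466  0.121 ]
scene 0.137 [ 0.5482 -0.3422  0.137 ] slot [ 0.547  -0.3466  0.121 ]
scene 0.14 [ 0.5463 -0.3448  0.14  ] slot [ 0.547  -0.3466  0.121 ]
325.7712473011913 216.44192942936354
side 0.134 [ 0.5527 -0.3388  0.134 ] slot [ 0.5488 -0.3471  0.121 ]
side 0.137 [ 0.551  -0.3423  0.137 ] slot [ 0.5488 -0.3471  0.121 ]
side 0.14 [ 0.5493 -0.3459  0.14  ] slot [ 0.5488 -0.3471  0.121 ]
321.8791588430109 196.71473270456428
slot th 97.0 331 px 284.5498489425982 231.57099697885195 [ 0.546979   -0.34763081] [18.03229523 28.19859009] 74.36029052734375 mean [ 0.5465593  -0.34766125  0.121     ]
depth hole 406 [ 0.54813465 -0.33989671  0.121     ] [14.73804665 14.84915733]
```

View pics/wrist3.png

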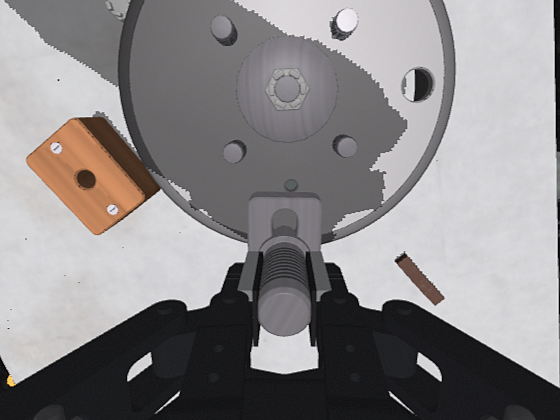

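The wrist view shows the pin top centred at about (285,310). The slot's far end is at about row 208, and the arm is laterally centred on the pin. The drum hole is at (418,85). I'll check the radial alignment in this one view.

Run:
```python
from h import *
im=cv2.imread("pics/wrist3.png",0); print("rows190-235 col285",im[186:240,285]); 
print("pin row 310",im[310,250:320]); print("col285 rows 280-345",im[280:345,285])
c=get("wrist"); print("time",bot.get_obs()["time"])
for r in(193,207,208,209): print(r,plane(c,285,r,.121).round(4))
d=c["range_z"]; print(d[290:335:5,285])
H,W=d.shape; vv,uu=np.mgrid[:H,:W]; P=world(c,uu,vv); m=(d>0)&(abs(P[...,2]-.219)<.004)&(abs(uu-285)<35)&(vv>270)&(vv<345)
Q=P[m]; print(m.sum(),np.median(Q[:,2]),cv2.minEnclosingCircle((Q[:,:2]*1000).astype(np.float32)))
```

```text
rows190-235 col285 [ 77  73  82  91  96  98  85  84  83  79  76 105 120 126 129 128 127 127
 127 127 126 131 107  99 102 102 102 103 101 101 102 102 101 102 101 100
 101 103 103  96  80  80  79  79  81  81  80  80  79  77 134 122 121 117]
pin row 310 [ 22  19  25  36  34  33  27  42  88 112 118 125 123 122 120 122 122 122
 122 119 119 117 119 118 118 119 119 121 122 123 122 124 124 123 123 121
 120 119 117 118 120 120 122 122 124 127 125 122 124 122 122 124 121 121
 123 122 122 119 113 105  85  40  30  32  35  32  22  21  22  21]
col285 rows 280-345 [ 80  80  80  81  79  77  90 102 108 108 110 108 120 145 126 120 120 122
 121 122 122 122 123 123 123 124 124 122 122 123 121 120 119 119 119 120
 117 119 118 120 119 121 121 121 123 124 124 126 124 125 123 120 123 120
 121 109 155 217 218 215 214 216 215 218 218]
time 6.75
193 [ 0.5524 -0.3238  0.121 ]
207 [ 0.5504 -0.3323  0.121 ]
208 [ 0.5503 -0.3329  0.121 ]
209 [ 0.5502 -0.3335  0.121 ]
[0.11881454 0.11888647 0.12064439 0.12000115 0.12008081 0.12077832
 0.12051252 0.12245732 0.12332548]
3141 0.21858760256146897 ((547.5869750976562, -343.8809509277344), 16.02674102783203)
```

{"fn": "carry_out", "kwargs": {"moves": [[0,[-0.0008,0,0.004],0],[0,[0,0,0.004],0],[0,[0,0,0.004],0],[0,[0,0,0.003],0],[0,[0,0,0.001],0],[0,[0,0,0],0]]}}

```text
time: 7.35
tcp_pos: [0.5475, -0.3459, 0.1661]
orientation: [-2.457, -1.957, 0.0]
force: [0.1, -1.1, -1.5]
finger_gap: 0.0182
grasp_force: 59.2
```

{"fn": "carry_out", "kwargs": {"moves": [[0,[0,0,0.001],0],[0,[0,0,0.001],0],[0,[0,0,0.001],0],[0,[0,0,0.001],0],[0,[0,0,0.001],0],[0,[0,0,0],0]]}}

```text
time: 7.95
tcp_pos: [0.5475, -0.3458, 0.1612]
orientation: [-2.457, -1.957, 0.0]
force: [0.0, -0.3, -2.8]
finger_gap: 0.0186
grasp_force: 59.2
```

{"fn": "carry_out", "kwargs": {"moves": [[0,[0,0,0.002],0],[0,[0,0,0.002],0],[0,[0,0,0.002],0],[0,[0,0,0.002],0],[0,[0,0,0.001],0],[0,[0,0,0],0]]}}

```text
time: 8.55
tcp_pos: [0.5475, -0.3458, 0.1521]
orientation: [-2.457, -1.957, 0.0]
force: [-0.1, -0.3, -1.3]
finger_gap: 0.0184
grasp_force: 59.2
```

```bash
cat >> h.py <<'E'
def hole(c,guess=(.5665,-.2685)):
    # drum hole angle about axis seen by camera c, spindle angle (rad) relative to slot: 0 = under the slot
    H,W=c["range_z"].shape; vv,uu=np.mgrid[:H,:W]; P=plane(c,uu,vv,.1); Wd=world(c,uu,vv)
    dx,dy=P[...,0]-guess[0],P[...,1]-guess[1]; r=np.hypot(dx,dy)
    m=(abs(r-.080)<.012)&(Wd[...,2]<.09)&(c["range_z"]>0)
    l=cv2.connectedComponentsWithStats(m.astype(np.uint8)); out=[]
    for i in range(1,l[0]):
        if l[2][i,4]>20:
            k=l[1]==i; p=P[k].mean(0); th=np.arctan2(p[1]-guess[1],p[0]-guess[0])-np.arctan2(-.0773,-.0185)
            out.append((l[2][i,4],np.degrees(th)%360,np.hypot(*(p[:2]-guess))))
    return out
E
python3 - <<'E'
from h import *
for i in range(2):
    t=bot.get_obs()["time"];print(t,[ (n,np.round(hole(get(n)),3).tolist()) for n in ("wrist","scene")])
print(bot.get_obs()["force"].round(2))
E
```

```text
8.55 [('wrist', [[758.0, 286.69, 0.078]]), ('scene', [[25.0, 293.834, 0.082]])]
8.65 [('wrist', [[719.0, 296.894, 0.078]]), ('scene', [[28.0, 303.731, 0.083]])]
[-0.54  0.16 -1.91]
```

{"fn": "carry_out", "kwargs": {"moves": [[0,[0,0,0],0],[0,[0,0,0],0],[0,[0,0,0],0],[0,[0,0,0],0],[0,[0,0,0.001],0],[0,[0,0,0.001],0],[0,[0,0,0.001],0],[0,[0,0,0.001],0],[0,[0,0,0.0005],0]]}}

```text
time: 9.65
tcp_pos: [0.5475, -0.3458, 0.1476]
orientation: [-2.457, -1.957, 0.0]
force: [-0.4, -0.6, -1.4]
finger_gap: 0.0185
grasp_force: 59.2
```

```bash
cat > w.py <<'E'
from h import *
a=[]
for i in range(2):
    o=bot.get_obs(); q=hole(get("wrist")); q=max(q) if q else (0,np.nan,0); a.append(q[1]); print(round(o["time"],2),"z",o["tcp_pos"].round(4),"F",o["force"].round(2),"ang",np.round(q[1],2),q[0])
print("speed rad/s",np.radians((a[1]-a[0]+180)%360-180)/.05)
E
python3 w.py
```

```text
9.65 z [ 0.5475 -0.3458  0.1476] F [-0.41 -0.59 -1.39] ang 40.55 678
9.7 z [ 0.5475 -0.3458  0.1476] F [ 0.25 -0.17 -1.76] ang 45.78 696
speed rad/s 1.8248867321739055
```

{"fn": "carry_out", "kwargs": {"moves": [[0,[0,0,0.0005],0],[0,[0,0,0.0005],0],[0,[0,0,0.0004],0]]}}

```text
time: 10.05
tcp_pos: [0.5476, -0.3459, 0.1464]
orientation: [2.457, 1.957, -0.0]
force: [1.4, 0.0, -0.7]
finger_gap: 0.0184
grasp_force: 59.2
```

```bash
python3 w.py
```

```text
10.05 z [ 0.5476 -0.3459  0.1464] F [ 1.37  0.03 -0.72] ang 82.2 824
10.1 z [ 0.5476 -0.3459  0.1463] F [ 1.09 -0.94 -1.35] ang 87.39 848
speed rad/s 1.8108172336182737
```

{"fn": "carry_out", "kwargs": {"moves": [[0,[0,0,0.0003],0],[0,[0,0,0.0003],0]]}}

```text
time: 10.35
tcp_pos: [0.5477, -0.3459, 0.1459]
orientation: [2.457, 1.957, 0.0]
force: [1.5, -0.4, 1.1]
finger_gap: 0.0186
grasp_force: 59.5
```

```bash
python3 w.py
```

```text
10.35 z [ 0.5477 -0.3459  0.1459] F [ 1.47 -0.42  1.06] ang 113.0 987
10.4 z [ 0.5478 -0.346   0.1459] F [-0.41 -0.44 -1.32] ang 116.9 904
speed rad/s 1.3598342426204635
```

{"fn": "carry_out", "kwargs": {"moves": [[0,[0,0,0.0002],0],[0,[0,0,0],0],[0,[0,0,0],0]]}}

```text
time: 10.75
tcp_pos: [0.5479, -0.346, 0.1459]
orientation: [2.457, 1.957, 0.001]
force: [2.7, -0.2, 2.0]
finger_gap: 0.0185
grasp_force: 59.7
```

```bash
python3 w.py
```

```text
10.75 z [ 0.5479 -0.346   0.1459] F [ 2.71 -0.21  2.01] ang nan 0
10.8 z [ 0.5479 -0.346   0.1459] F [ 2.55 -0.37  3.31] ang nan 0
speed rad/s nan
```

```bash
cat > w.py <<'E'
from h import *
import sys
import h
def dark(c):
    # dark blob in ring r 66..94 mm on face plane
    g=cv2.cvtColor(c["img"],cv2.COLOR_RGB2GRAY); H,W=g.shape; vv,uu=np.mgrid[:H,:W]; P=plane(c,uu,vv,.1); ax=(.5665,-.2685)
    d=P[...,:2]-ax; r=np.hypot(d[...,0],d[...,1]); Z=world(c,uu,vv)[...,2]
    m=(abs(r-.08)<.013)&(Z<.0985)&(c["range_z"]>0); l=cv2.connectedComponentsWithStats(m.astype(np.uint8)); out=[]
    for i in range(1,l[0]):
        if l[2][i,4]>12:
            k=l[1]==i; p=P[k].mean(0); out.append((l[2][i,4],np.degrees(np.arctan2(p[1]-ax[1],p[0]-ax[0])-np.arctan2(-.0773,-.0185))%360,g[k].mean().round()))
    return out
n=sys.argv[1]; a=[]; 
for i in range(2):
    o=bot.get_obs(); c=get(n); q=hole(c) if n=="wrist" else dark(c); a.append(max(q)[1] if q else np.nan); print(round(o["time"],2),"z",o["tcp_pos"].round(4),"F",o["force"].round(2),"ang",np.round(q,1).tolist())
    cv2.imwrite(f"pics/l{i}.png",c["img"][:,:,::-1])
print("speed rad/s",np.radians((a[1]-a[0]+180)%360-180)/.05)
E
python3 w.py scene
```

```text
10.85 z [ 0.5479 -0.346   0.1459] F [ 1.88 -0.69  3.94] ang []
10.9 z [ 0.5479 -0.346   0.1458] F [ 3.83 -0.92  3.07] ang []
speed rad/s nan
```

```bash
cat > ring.py <<'E'
from h import *
ax=np.array([.5665,-.2685])
def proj(c,P):
    K=c["camera_matrix"]; p=np.c_[P,np.ones(len(P))]@c["view"].T
    return K[0,0]*p[:,0]/-p[:,2]+K[0,2], K[1,1]*p[:,1]/p[:,2]+K[1,2]
def ring(c):
    th=np.radians(np.arange(0,360,5)); b=th+np.arctan2(-.0773,-.0185)
    out=[]
    for rr in (.078,.080,.082):
        P=np.c_[ax+rr*np.c_[np.cos(b),np.sin(b)],np.full(len(b),.1)]; u,v=proj(c,P)
        g=cv2.cvtColor(c["img"],cv2.COLOR_RGB2GRAY); 
        out.append(cv2.remap(g,u.astype(np.float32)[None],v.astype(np.float32)[None],1)[0]); u0,v0=u.round().astype(int),v.round().astype(int)
    ok=(u0>=0)&(u0<560)&(v0>=0)&(v0<420); Z=np.full(len(b),9.)
    Z[ok]=world(c,u0[ok],v0[ok])[:,2]
    return np.min(out,0),Z
if __name__=="__main__":
    print(bot.get_obs()["time"])
    for n in("scene","wrist"):
        g,z=ring(get(n)); print(n); print(g.reshape(-1,12)); print((z*1000).round().astype(int).reshape(-1,12))
E
python3 ring.py
```

```text
10.95
scene
[[104 104 102 103 102  83  83  82  83  78  89 157]
 [131 114  95 141 155 153 157  50  11  21  17  19]
 [ 16  17  14  18  19  18  20  19  33 157  48  41]
 [ 24  34  76 154 153 154 153 154 145  78  82  83]
 [ 83  84  83  83  83  83  83  84  84  83  84  84]
 [ 83  83  84  85  84  84  84  84  85  63 102 103]]
[[121 122 121 124 121 101  99 101 100 101 100  99]
 [ 99 100 100 101 101 102 103 191 198 199 206 216]
 [221 219 226 229 238 244 238 240 241 100 238 240]
 [245 242 237 100 100  98 101 102 100 101 100 103]
 [102 101 101  99 102 100 101 100 101 100  99 101]
 [101 101 100 101 101 100 101 100 100 110 119 122]]
wrist
[[ 85  88 131 130 108 109 109 109 110 109  99 207]
 [207 193 137 205 204 204 204 203 204 204 204 205]
 [205   0   0   0   0   0   0   0   0   0   0   0]
 [  0   0   0   0   0   0   0   0   0   0   0   0]
 [  0 116 115 115 114 114 114 113 112 111 112 109]
 [111 111 111 110 109 108 108 109 108 131 132  81]]
[[ 138  137  121  121  101   99  100   98  101  100   99  100]
 [  99  101   99  100  100  101  100  100  100  100  100  100]
 [ 101 9000 9000 9000 9000 9000 9000 9000 9000 9000 9000 9000]
 [9000 9000 9000 9000 9000 9000 9000 9000 9000 9000 9000 9000]
 [9000   99  100  100  100  100  101  100  100   99  100  100]
 [ 100  100  101  100   99   99  101   99  100  121  121  138]]
```

{"fn": "carry_out", "kwargs": {"moves": [[0,[0,0,-0.00015],0],[0,[0,0,0],0],[0,[0,0,0],0],[0,[0,0,0],0],[0,[0,0,0],0]]}}

```text
time: 11.55
tcp_pos: [0.5476, -0.3459, 0.1458]
orientation: [2.457, 1.957, 0.0]
force: [2.5, -0.7, 5.5]
finger_gap: 0.0187
grasp_force: 59.9
```

```bash
cat > m.py <<'E'
from ring import *
o=bot.get_obs(); print(round(o["time"],2),o["tcp_pos"].round(4),o["force"].round(1))
def see():
    r=[]
    for n in("wrist","scene","side"):
        t=bot.get_obs()["time"]; c=get(n)
        if n=="wrist":
            q=hole(c); r.append(("wrist",round(t,2),[round(x[1],1) for x in q if x[0]>100]))
        else:
            g,z=ring(c); a=np.arange(0,360,5); k=(z<.094); r.append((n,round(t,2),"hole",a[k].tolist(),"hidden",a[(z>.13)&(z<9)].tolist()))
    return r
for x in see(): print(*x)
t=bot.get_obs(); print(round(t["time"],2),"wrist",[round(x[1],1) for x in hole(get("wrist")) if x[0]>100],t["force"].round(1))
E
python3 m.py
```

```text
11.55 [ 0.5476 -0.3459  0.1458] [ 2.5 -0.7  5.5]
wrist 11.55 []
scene 11.6 hole [] hidden [95, 100, 105, 110, 115, 120, 125, 130, 135, 140, 145, 150, 155, 160, 175, 180, 185, 190]
side 11.65 hole [] hidden [120, 125, 130, 135, 140, 145, 165, 170, 175, 185, 190, 195]
11.7 wrist [] [ 2.6 -0.7  5. ]
```

{"fn": "carry_out", "kwargs": {"moves": [[0,[0,0,-0.0003],0],[0,[0,0,0],0],[0,[0,0,0],0]]}}

```text
time: 12.05
tcp_pos: [0.5474, -0.3458, 0.1459]
orientation: [-2.457, -1.957, 0.0]
force: [1.4, -1.1, 1.9]
finger_gap: 0.0184
grasp_force: 59.5
```

```bash
python3 m.py
```

```text
12.05 [ 0.5474 -0.3458  0.1459] [ 1.4 -1.1  1.9]
wrist 12.05 []
scene 12.1 hole [] hidden [95, 100, 105, 110, 115, 120, 125, 130, 135, 140, 145, 150, 155, 160, 175, 180, 185, 190]
side 12.15 hole [] hidden [120, 125, 130, 135, 140, 145, 165, 170, 175, 185, 190, 195]
12.2 wrist [] [ 1.4 -0.5  0.1]
```

{"fn": "carry_out", "kwargs": {"moves": [[0,[0,0,0],0],[0,[0,0,0],0],[0,[0,0,0],0]]}}

```text
time: 12.55
tcp_pos: [0.5474, -0.3458, 0.1459]
orientation: [-2.457, -1.957, 0.0]
force: [1.1, 1.0, -0.8]
finger_gap: 0.0183
grasp_force: 59.3
```

```bash
python3 m.py
```

```text
12.55 [ 0.5474 -0.3458  0.1459] [ 1.1  1.  -0.8]
wrist 12.55 []
scene 12.6 hole [165] hidden [95, 100, 105, 110, 115, 120, 125, 130, 135, 140, 145, 150, 155, 160, 175, 180, 185, 190]
side 12.65 hole [160] hidden [120, 125, 130, 135, 140, 145, 165, 170, 175, 185, 190, 195]
12.7 wrist [] [ 0.3  0.4 -1.4]
```

{"fn": "carry_out", "kwargs": {"moves": [[0,[0,0,0.00015],0],[0,[0,0,0],0],[0,[0,0,0],0]]}}

```text
time: 13.05
tcp_pos: [0.5476, -0.3459, 0.1459]
orientation: [2.457, 1.957, 0.0]
force: [1.5, -0.6, 0.3]
finger_gap: 0.0181
grasp_force: 59.2
```

```bash
python3 m.py
```

```text
13.05 [ 0.5476 -0.3459  0.1459] [ 1.5 -0.6  0.3]
wrist 13.05 []
scene 13.1 hole [195, 200] hidden [95, 100, 105, 110, 115, 120, 125, 130, 135, 140, 145, 150, 155, 160, 175, 180, 185, 190]
side 13.15 hole [200] hidden [120, 125, 130, 135, 140, 145, 165, 170, 175, 185, 190, 195]
13.2 wrist [] [-0.1  0.3  0.3]
```

{"fn": "carry_out", "kwargs": {"moves": [[0,[0,0,0.0001],0],[0,[0,0,0],0]]}}

```text
time: 13.45
tcp_pos: [0.5477, -0.3459, 0.1459]
orientation: [2.457, 1.957, 0.0]
force: [1.1, -0.9, 0.7]
finger_gap: 0.0185
grasp_force: 59.3
```

```bash
python3 m.py
```

```text
13.45 [ 0.5477 -0.3459  0.1459] [ 1.1 -0.9  0.7]
wrist 13.45 []
scene 13.5 hole [220, 225] hidden [95, 100, 105, 110, 115, 120, 125, 130, 135, 140, 145, 150, 155, 160, 175, 180, 185, 190]
side 13.55 hole [] hidden [120, 125, 130, 135, 140, 145, 165, 170, 175, 185, 190, 195]
13.6 wrist [] [1.2 0.1 0.9]
```

{"fn": "carry_out", "kwargs": {"moves": [[0,[0,0,0.0001],0],[0,[0,0,0],0],[0,[0,0,0],0]]}}

```text
time: 13.95
tcp_pos: [0.5478, -0.346, 0.1459]
orientation: [2.457, 1.957, 0.0]
force: [3.4, -1.1, 3.7]
finger_gap: 0.0185
grasp_force: 59.7
```

```bash
python3 m.py | grep -v side
```

```text
13.95 [ 0.5478 -0.346   0.1459] [ 3.4 -1.1  3.7]
wrist 13.95 [np.float64(241.4)]
scene 14.0 hole [240, 245] hidden [95, 100, 105, 110, 115, 120, 125, 130, 135, 140, 145, 150, 155, 160, 170, 175, 180, 185, 190]
14.1 wrist [np.float64(242.2)] [ 2.9 -0.5  3.8]
```

{"fn": "carry_out", "kwargs": {"moves": [[0,[0,0,-0.00015],0],[0,[0,0,0],0],[0,[0,0,0],0],[0,[0,0,0],0],[0,[0,0,0],0]]}}

```text
time: 14.65
tcp_pos: [0.5475, -0.3459, 0.1458]
orientation: [-2.457, -1.957, 0.0]
force: [2.3, -0.2, 3.4]
finger_gap: 0.0186
grasp_force: 59.7
```

```bash
cat > w.py <<'E'
from h import *
a=[]
for i in range(3):
    o=bot.get_obs(); q=hole(get("wrist")); q=max(q) if q else (0,np.nan,0); a.append(q[1]); print(round(o["time"],2),"z",o["tcp_pos"].round(4),"F",o["force"].round(2),"ang",np.round(q[1],2),q[0])
print("speed rad/s",np.radians((a[-1]-a[0]+180)%360-180)/.1)
E
python3 w.py
```

```text
14.65 z [ 0.5475 -0.3459  0.1458] F [ 2.27 -0.17  3.35] ang 242.11 548
14.7 z [ 0.5476 -0.3459  0.1459] F [ 1.54 -0.04  4.41] ang 242.11 547
14.75 z [ 0.5476 -0.3459  0.1459] F [ 1.9  -0.45  3.17] ang 242.11 550
speed rad/s 0.000942221240962348
```

{"fn": "carry_out", "kwargs": {"moves": [[0,[0,0,-0.00015],0],[0,[0,0,0],0],[0,[0,0,0],0],[0,[0,0,0],0],[0,[0,0,0],0]]}}

```text
time: 15.3
tcp_pos: [0.5475, -0.3458, 0.1459]
orientation: [-2.457, -1.957, 0.0]
force: [1.6, -0.4, 0.9]
finger_gap: 0.0188
grasp_force: 59.5
```

```bash
python3 w.py
```

```text
15.3 z [ 0.5475 -0.3458  0.1459] F [ 1.57 -0.41  0.93] ang 245.48 979
15.35 z [ 0.5474 -0.3458  0.1459] F [-0.08 -0.72  0.11] ang 246.57 1008
15.4 z [ 0.5475 -0.3458  0.1459] F [ 1.3  -0.61  0.42] ang 248.02 996
speed rad/s 0.44332429864392603
```

{"fn": "carry_out", "kwargs": {"moves": [[0,[0,0,0],0],[0,[0,0,0],0],[0,[0,0,0],0]]}}

```text
time: 15.75
tcp_pos: [0.5474, -0.3458, 0.1459]
orientation: [-2.457, -1.957, 0.0]
force: [1.8, 1.1, -0.4]
finger_gap: 0.0185
grasp_force: 59.3
```

```bash
python3 w.py
```

```text
15.75 z [ 0.5474 -0.3458  0.1459] F [ 1.81  1.1  -0.44] ang 262.73 914
15.8 z [ 0.5475 -0.3458  0.1459] F [-0.1   0.21 -1.34] ang 265.52 897
15.85 z [ 0.5475 -0.3458  0.1459] F [-0.62 -0.5  -1.23] ang 268.49 881
speed rad/s 1.0040421717537866
```

{"fn": "carry_out", "kwargs": {"moves": [[0,[0,0,0.0003],0],[0,[0,0,0],0]]}}

```text
time: 16.1
tcp_pos: [0.5478, -0.346, 0.1459]
orientation: [2.457, 1.957, 0.0]
force: [1.5, -0.1, 1.4]
finger_gap: 0.0186
grasp_force: 59.6
```

```bash
python3 w.py
```

```text
16.1 z [ 0.5478 -0.346   0.1459] F [ 1.53 -0.11  1.37] ang 282.2 822
16.15 z [ 0.5478 -0.3459  0.1459] F [ 1.14 -0.48  1.39] ang 284.2 812
16.2 z [ 0.5478 -0.3459  0.1459] F [ 1.93 -0.32  2.02] ang 285.93 800
speed rad/s 0.6520501664160344
```

{"fn": "carry_out", "kwargs": {"moves": [[0,[0,0,-0.0001],0],[0,[0,0,0],0],[0,[0,0,0],0]]}}

```text
time: 16.55
tcp_pos: [0.5476, -0.3459, 0.1458]
orientation: [2.457, 1.957, 0.0]
force: [2.8, -0.5, 2.0]
finger_gap: 0.0184
grasp_force: 59.6
```

```bash
python3 w.py
```

```text
16.55 z [ 0.5476 -0.3459  0.1458] F [ 2.77 -0.51  2.02] ang 294.27 772
16.6 z [ 0.5477 -0.3459  0.1459] F [ 0.69 -0.4   2.02] ang 294.97 767
16.65 z [ 0.5476 -0.3459  0.1459] F [ 2.18 -0.02  2.51] ang 295.52 766
speed rad/s 0.21826911973642688
```

{"fn": "carry_out", "kwargs": {"moves": [[0,[0,0,-5e-05],0],[0,[0,0,0],0],[0,[0,0,0],0],[0,[0,0,0],0]]}}

```text
time: 17.1
tcp_pos: [0.5476, -0.3459, 0.1458]
orientation: [2.457, 1.957, -0.0]
force: [2.4, -1.1, 2.0]
finger_gap: 0.0185
grasp_force: 59.6
```

```bash
python3 w.py
```

```text
17.1 z [ 0.5476 -0.3459  0.1458] F [ 2.37 -1.08  2.02] ang 297.15 759
17.15 z [ 0.5476 -0.3459  0.1459] F [ 2.07 -0.2   2.88] ang 297.14 761
17.2 z [ 0.5476 -0.3459  0.1459] F [ 2.7  -0.28  3.13] ang 297.13 760
speed rad/s -0.004514885512826156
```

{"fn": "carry_out", "kwargs": {"moves": [[0,[0,0,-0.00015],0],[0,[0,0,0],0],[0,[0,0,0],0],[0,[0,0,0],0],[0,[0,0,0],0]]}}

```text
time: 17.75
tcp_pos: [0.5474, -0.3458, 0.1459]
orientation: [-2.457, -1.957, 0.0]
force: [0.4, 0.5, -0.4]
finger_gap: 0.0183
grasp_force: 59.5
```

```bash
python3 w.py
```

```text
17.75 z [ 0.5474 -0.3458  0.1459] F [ 0.35  0.52 -0.4 ] ang 305.4 728
17.8 z [ 0.5474 -0.3458  0.1459] F [ 1.62 -0.84  0.38] ang 307.12 728
17.85 z [ 0.5474 -0.3458  0.1459] F [ 2.05  0.03 -0.58] ang 309.0 718
speed rad/s 0.6279086699913919
```

{"fn": "carry_out", "kwargs": {"moves": [[0,[0,0,0.00015],0],[0,[0,0,0],0]]}}

```text
time: 18.1
tcp_pos: [0.5477, -0.3459, 0.1459]
orientation: [2.457, 1.957, 0.0]
force: [1.0, -1.1, 0.7]
finger_gap: 0.0184
grasp_force: 59.4
```

```bash
python3 w.py
```

```text
18.1 z [ 0.5477 -0.3459  0.1459] F [ 1.01 -1.12  0.74] ang 319.25 691
18.15 z [ 0.5476 -0.3459  0.1459] F [ 0.89 -0.79  0.9 ] ang 321.23 688
18.2 z [ 0.5476 -0.3459  0.1459] F [ 2.07 -0.69  1.55] ang 323.13 680
speed rad/s 0.6774245076008517
```

{"fn": "carry_out", "kwargs": {"moves": [[0,[0,0,0.00012],0],[0,[0,0,0],0]]}}

```text
time: 18.45
tcp_pos: [0.5477, -0.346, 0.1459]
orientation: [2.457, 1.957, 0.0]
force: [2.1, -0.5, 2.2]
finger_gap: 0.0187
grasp_force: 59.6
```

```bash
python3 w.py
```

```text
18.45 z [ 0.5477 -0.346   0.1459] F [ 2.05 -0.48  2.23] ang 330.92 666
18.5 z [ 0.5478 -0.346   0.1459] F [ 1.6  -0.46  2.07] ang 331.81 662
18.55 z [ 0.5477 -0.346   0.1459] F [2.05 0.87 2.09] ang 332.55 664
speed rad/s 0.28524786435147453
```

{"fn": "carry_out", "kwargs": {"moves": [[0,[0,0,-5e-05],0],[0,[0,0,0],0]]}}

```text
time: 18.8
tcp_pos: [0.5477, -0.3459, 0.1459]
orientation: [2.457, 1.957, 0.0]
force: [1.8, -1.3, 3.5]
finger_gap: 0.0187
grasp_force: 59.7
```

```bash
python3 w.py
```

```text
18.8 z [ 0.5477 -0.3459  0.1459] F [ 1.84 -1.28  3.5 ] ang 333.54 644
18.85 z [ 0.5476 -0.3459  0.1459] F [2.26 0.85 3.66] ang 333.52 644
18.9 z [ 0.5476 -0.3459  0.1459] F [ 1.58 -0.34  3.66] ang 333.51 647
speed rad/s -0.004941180532036322
```

{"fn": "carry_out", "kwargs": {"moves": [[0,[0,0,-0.0001],0],[0,[0,0,0],0],[0,[0,0,0],0]]}}

```text
time: 19.25
tcp_pos: [0.5476, -0.3459, 0.1459]
orientation: [-2.457, -1.957, 0.0]
force: [1.8, -0.9, 2.1]
finger_gap: 0.0182
grasp_force: 59.7
```

```bash
python3 w.py
```

```text
19.25 z [ 0.5476 -0.3459  0.1459] F [ 1.83 -0.89  2.1 ] ang 333.47 643
19.3 z [ 0.5476 -0.3459  0.1459] F [ 1.18 -0.77  2.88] ang 333.46 645
19.35 z [ 0.5476 -0.3459  0.1459] F [ 2.61 -0.93  2.99] ang 333.47 645
speed rad/s 8.404784676351116e-05
```

{"fn": "carry_out", "kwargs": {"moves": [[0,[0,0,-6e-05],0],[0,[0,0,0],0],[0,[0,0,0],0],[0,[0,0,0],0]]}}

```text
time: 19.8
tcp_pos: [0.5475, -0.3458, 0.1459]
orientation: [-2.457, -1.957, 0.0]
force: [1.7, -0.8, 1.7]
finger_gap: 0.0185
grasp_force: 59.6
```

```bash
python3 w.py
```

```text
19.8 z [ 0.5475 -0.3458  0.1459] F [ 1.7  -0.77  1.69] ang 334.56 590
19.85 z [ 0.5475 -0.3458  0.1459] F [ 1.93 -0.5   1.1 ] ang 334.85 570
19.9 z [ 0.5475 -0.3458  0.1459] F [ 1.55 -0.85  1.4 ] ang 335.23 548
speed rad/s 0.11680124214305451
```

```bash
cat > w.py <<'E'
from h import *
G=(.5665,-.2685)
def trail(c):
    H,W=c["range_z"].shape; vv,uu=np.mgrid[:H,:W]; P=plane(c,uu,vv,.1); Z=world(c,uu,vv)[...,2]
    d=P[...,:2]-G; r=np.hypot(d[...,0],d[...,1]); th=np.degrees(np.arctan2(d[...,1],d[...,0])-np.arctan2(-.0773,-.0185))%360
    m=(abs(r-.079)<.004)&(Z<.09)&(c["range_z"]>0)&(th>300); return (np.percentile(th[m],3)+6.8,m.sum()) if m.sum()>5 else (np.nan,0)
a=[]
for i in range(2):
    o=bot.get_obs(); q=trail(get("wrist")); a.append(q[0]); print(round(o["time"],2),"z",o["tcp_pos"].round(4),"F",o["force"].round(2),"ang",np.round(q[0],2),q[1])
print("speed rad/s",np.radians(a[1]-a[0])/.05)
E
python3 w.py
```

```text
19.95 z [ 0.5475 -0.3458  0.1459] F [ 0.85 -0.7   1.81] ang 337.56 298
20.0 z [ 0.5475 -0.3459  0.1459] F [ 1.48 -0.43  0.86] ang 338.29 271
speed rad/s 0.2561703725014806
```

{"fn": "carry_out", "kwargs": {"moves": [[0,[0,0,4e-05],0],[0,[0,0,0],0]]}}

```text
time: 20.25
tcp_pos: [0.5475, -0.3459, 0.1459]
orientation: [-2.457, -1.957, 0.0]
force: [1.4, -0.9, 1.5]
finger_gap: 0.0184
grasp_force: 59.6
```

```bash
python3 w.py
```

```text
20.25 z [ 0.5475 -0.3459  0.1459] F [ 1.39 -0.87  1.48] ang 342.59 121
20.3 z [ 0.5475 -0.3459  0.1459] F [ 2.   -0.18  2.29] ang 343.6 87
speed rad/s 0.35416181544064956
```

{"fn": "carry_out", "kwargs": {"moves": [[0,[0,0,6e-05],0],[0,[0,0,0],0]]}}

```text
time: 20.55
tcp_pos: [0.5476, -0.3459, 0.1459]
orientation: [2.457, 1.957, 0.0]
force: [2.2, -0.4, 2.4]
finger_gap: 0.0187
grasp_force: 59.6
```

```bash
python3 w.py
```

```text
20.55 z [ 0.5476 -0.3459  0.1459] F [ 2.2  -0.38  2.36] ang nan 0
20.6 z [ 0.5476 -0.3458  0.1459] F [ 2.43 -0.35  1.25] ang nan 0
speed rad/s nan
```

{"fn": "carry_out", "kwargs": {"moves": [[0,[0,0,0],0],[0,[0,0,0],0]]}}

```text
time: 20.85
tcp_pos: [0.5476, -0.3458, 0.1458]
orientation: [2.457, 1.957, -0.0]
force: [1.5, -0.3, 0.7]
finger_gap: 0.0188
grasp_force: 59.6
```

{"fn": "carry_out", "kwargs": {"moves": [[0,[0,0,0],0],[0,[0,0,0],0]]}}

```text
time: 21.05
tcp_pos: [0.5471, -0.3457, 0.1455]
orientation: [-2.457, -1.957, 0.001]
force: [1.0, -0.1, -1.5]
finger_gap: 0.0185
grasp_force: 59.2
```

{"fn": "carry_out", "kwargs": {"moves": [[0,[0,0,0.001],0],[0,[0,0,0.001],0]]}}

```text
time: 21.25
tcp_pos: [0.548, -0.346, 0.144]
orientation: [2.456, 1.957, 0.001]
force: [2.1, -0.8, 0.0]
finger_gap: 0.0185
grasp_force: 59.4
```

{"fn": "carry_out", "kwargs": {"moves": [[0,[0,0,0.0008],0],[0,[0,0,0.0008],0],[0,[0,0,0.0008],0]]}}

```text
time: 21.55
tcp_pos: [0.5477, -0.346, 0.1416]
orientation: [2.457, 1.957, 0.0]
force: [1.9, -1.5, 3.2]
finger_gap: 0.0184
grasp_force: 59.7
```

{"fn": "carry_out", "kwargs": {"moves": [[0,[0,0,0.001],0],[0,[0,0,0.001],0],[0,[0,0,0.001],0],[0,[0,0,0.001],0]]}}

```text
time: 21.95
tcp_pos: [0.5474, -0.3458, 0.1372]
orientation: [-2.457, -1.957, 0.0]
force: [1.8, -0.5, -0.6]
finger_gap: 0.0186
grasp_force: 59.4
```

{"fn": "carry_out", "kwargs": {"moves": [[0,[0,0,0.001],0],[0,[0,0,0.001],0],[0,[0,0,0.001],0],[0,[0,0,0.0006],0],[0,[0,0,0],0]]}}

```text
time: 22.45
tcp_pos: [0.5475, -0.3458, 0.1337]
orientation: [-2.457, -1.957, 0.0]
force: [2.1, -1.3, -1.6]
finger_gap: 0.0186
grasp_force: 59.4
```

{"fn": "carry_out", "kwargs": {"moves": [[0,[0,0,0.0004],0],[0,[0,0,0.0003],0],[0,[0,0,0.0002],0],[0,[0,0,0],0]]}}

```text
time: 22.85
tcp_pos: [0.5476, -0.3459, 0.1329]
orientation: [-2.457, -1.957, 0.0]
force: [1.9, -0.8, 0.4]
finger_gap: 0.0184
grasp_force: 59.4
```

{"fn": "carry_out", "kwargs": {"moves": [[0,[0,0,0.0002],0],[0,[0,0,0.0001],0],[0,[0,0,0],0]]}}

```text
time: 23.15
tcp_pos: [0.5476, -0.3459, 0.1329]
orientation: [2.457, 1.957, 0.0]
force: [1.4, -0.3, 4.4]
finger_gap: 0.0187
grasp_force: 60.0
```

{"fn": "carry_out", "kwargs": {"moves": [[0.35,[0,0,0],0],[0.5,[0,0,0],0],[0.5,[0,0,0],0],[0.5,[0,0,0],0],[0.5,[0,0,0],0],[0.5,[0,0,0],0]]}}

```text
time: 23.75
tcp_pos: [0.5475, -0.3459, 0.1326]
orientation: [-2.457, -1.957, 0.0]
force: [-0.4, -0.4, -0.0]
finger_gap: 0.0428
grasp_force: 0.0
```

{"fn": "carry_out", "kwargs": {"moves": [[0.5,[0,0,-0.003],0],[0.5,[0,0,-0.01],0],[0.5,[0,0,-0.02],0],[0.5,[0,0,-0.03],0],[0.5,[0,0,-0.03],0],[0.5,[0,0,-0.03],0],[0.5,[-0.03,0,0],0],[0.5,[-0.03,0,0],0],[0.5,[0,0,0],0],[0.5,[0,0,0],0]]}}

```text
time: 24.75
tcp_pos: [0.5338, -0.4049, 0.2563]
orientation: [2.458, 1.956, 0.0]
force: [-0.3, 0.6, -0.2]
finger_gap: 0.0428
grasp_force: 0.0
```

Run:
```python
from h import *
o=bot.get_obs(); print(o["tcp_pos"],o["force"].round(1))
ims=[]
for n,k in(("scene",1),("side",1)):
    c=get(n); H,W=c["range_z"].shape; vv,uu=np.mgrid[:H,:W]; P=world(c,uu,vv); m=(c["range_z"]>0)&(np.hypot(P[...,0]-.548,P[...,1]+.346)<.02)&(P[...,2]>.125)&(P[...,2]<.2)
    print(n,"pin top z",P[m][:,2].max() if m.any() else None,m.sum()); ims.append(cv2.resize(c["img"][130:300,200:390],(400,358),interpolation=2)[:,:,::-1])
cv2.imwrite("pics/end.png",np.hstack(ims)); print(bot.get_obs()["time"])
```

```text
[ 0.53380046 -0.40491852  0.25625764] [-0.3  0.6 -0.2]
scene pin top z 0.17240792647254632 264
side pin top z 0.17362933238503708 251
24.85
```

View pics/end.png

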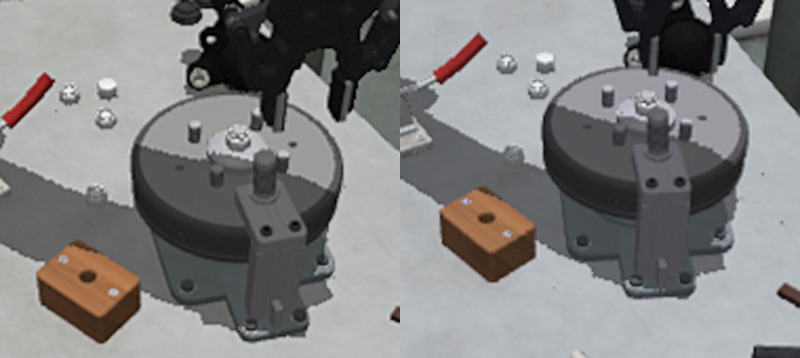

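The final view shows the pin seated in the guide arm at about (265,175), with its collar on the arm. The measured top height matches fully home (0.169 m expected, same bias as in the rest).

```bash
python3 -c "
from workcell import bot; print(bot.sign_off())"
```

```text
the job is handed in; nothing more can be done
None
```

The drum was braked to a crawl with the pin, the pin went home in its hole with the collar on the guide arm, and I let go and handed the job in after about 25 s of robot time; force readings stayed under about 8 N from contact on.

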